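# Refit the sprung roller in the tube roller mixer

## Robot

A 7-joint arm with a two-finger parallel gripper is mounted at the origin on a cart in front of the work surface, level with it; the furniture and walls round the work are solid. World frame = base frame: x ahead of the robot, y to its left, z up, the work surface at z = 0. Lengths are in m, angles in rad, forces in N, time in s.
With the tool pointing down it reaches from about 0.425 to 1.025 m from the base axis. Payload 9.4 kg.
Tool frame: the origin (TCP) lies at the very end of the fingers, on their centre line; the grasp point (between the pads) lies 19 mm behind it; z points along the fingers, y is the line along which they close (so a half turn about z gives the same grasp; the last joint's range is limited). The gripper opens to 85 mm and grips with 20 to 120 N. Pads are 22 mm wide; open, the fingers measure 114 mm over their backs; the gripper's body (76 mm by 85 mm) begins 54 mm behind the grasp point. The pads swing forward as they close: fully open they stand 13 mm farther back than shut.
Start: joints at [1.165, 0.599, -0.003, 1.599, 0.002, 0.943, -0.08], TCP at [0.234, -0.686, 0.195] pointing down, gripper open.
Joint ranges: [-2.57, 2.57], [-0.35, 1.97], [-1.29, 1.29], [0.11, 2.56], [-1.05, 4.19], [0.11, 1.86], [-2.63, 2.63]. Speed limits (rad/s): [2.22, 2.22, 3.01, 3.01, 3.14, 3.14, 3.14].

## Interface

Orientations are given as a rotation vector (axis times angle).
In Python, from rig import bot, optics gives the robot as it stands. The module is installed in compiled form; this text tells all that it offers.
- The arm moves only by the tool step_arm, never from a script. Its argument "series" is one flat list of numbers, 7 for each row, row after row: the finger opening in mm, from 0 to 85.4, then the shift along the tool's x, y, z each as a share of 2 cm, from -1 to 1, then the turn, a rotation vector about the tool's x, y, z each as a share of 0.15 rad, from -1 to 1. In form: [hand, dx, dy, dz, wx, wy, wz, hand, dx, dy, dz, wx, wy, wz, ...]. A call has exactly 10 rows; each row shifts and turns the commanded pose from where the row before left it, along the tool's axes as they then stand; what a row does not reach is not made up. A row lasts 1/10 s, in which the tool goes at most 50 mm and 8.59 degrees, less where a joint would pass 70% of its speed; a pose out of reach is approached as far as the arm can. A call with a number of a shift or a turn outside -1 to 1 is refused whole. A call with a gripper value outside its range is refused whole. The fingers move at their own pace and stop on an object; "squeeze" is the grip in N (left out, the last holds). Time passes only in rows, so rows that do not move let the fingers close, or fill a call up. It gives the time, the measured TCP pose, the force, the opening and the grip force at its end, in the units of the state.
- bot.get_obs(): the state, without advancing time (a new reading comes with each control period).
- optics.get_image(name): name is "scene" or "top" or "wrist"; returns a dict with "img" (384x512x3 uint8, red, green, blue), "z_map" (384x512 float32, m along the optical axis (not along the pixel's ray), 0 where there is no reading), "camera_matrix" (3x3 intrinsics, pixels), "cam_to_world" (4x4, takes a point from camera to world coordinates); the wrist camera has in their place "T_tool_cam" (4x4, takes a point from camera to tool coordinates, whose origin is the TCP and whose axes are the flange's). Camera axes: x right, y up, looking along -z (the intrinsics and any distortion apply to the point x, -y, -z); pixel columns grow to the right and rows downward; lengths in m; the calibration is good to about 2 mm. A picture is of the moment at which its call begins: read the wrist's pose just before it.
- bot.sign_off(): hands the job in; it is judged then, once.
The state is a dict: "t": time; "q": joint angles; "qd": joint speeds; "tau": joint torques, N m; "position": TCP position; "orientation": TCP orientation; "ft_force": force on the tool from outside, world axes, zero at the start; "torque": the same for the moment, N m; "opening": finger opening in m; "gripper_force": force on a finger pad.
Only numpy, scipy, OpenCV 4.12 (cv2) and the standard library are available. Lean on these libraries where they do the work, as an engineer would, in place of code of your own. Each camera call takes 0.05 s, during which the arm holds its last target. There are 200 camera calls.

## Task

Put the cleaned roller back into the empty front bay of the tube roller mixer: brass plunger into the left bearing, press the roller against its spring until the steel pin at the black end passes inside the right end plate, then let the spring drive the pin home, so that both ends sit in their bearings and the roller stays there by itself. Feel your way and never force it: about 14 N on the spring is enough, and the roller must not load the mixer with more than 30 N, both ends together. Leave everything else on the bench where it is.

Things in the scene. Friction and masses are not known exactly. Their poses are not given: they have to be found in the camera images.
- roller: loose roller lying on the bench, axis level along its own y; origin on the axis mid-length, 15 mm above the bench. Black rubber sleeve, 29 mm in diameter, from y = -64 to +64 mm: grasp it across the sleeve. Hexagonal caps (30 mm over flats, 34.6 over corners) end at y = +70 (blue, with brass plunger) and -70 mm (black, with fixed steel pin). 0.1 to 0.2 kg
- blue_end (a point): centre of the outer face of the blue cap, on the axis at the roller's y = +70 mm; axes as the roller's. From here a brass plunger stands 24.5 mm farther out: 8 mm in diameter, chamfered. It slides straight into the roller against a spring: 3 N to start, then 1 N for each mm, hard stop after 12 mm (15 N)
- pin_tip (a point): centre of the end of the fixed steel pin, which stands 7.5 mm out of the black cap: 8 mm in diameter, chamfered, on the roller's axis, 77.5 mm from its origin along -y; axes as the roller's
- mixer: base of the white tube roller mixer, fixed; origin on the bench under mid-gap; +y left, -x front. On it a deck shuttles along y with both end plates (155 mm apart inside) and bearings; it has stopped up to 12 mm either side of mid-stroke (not measured) and stands firm. Rollers along y, axes 68 mm up, at x = -56 (empty), 0, 56 mm. Deck floor 40 mm up (rim 45), front edge x = -79. Housing at the right 79 mm high
- left_bearing (a point): mouth centre of the empty bay's left bearing recess if the deck stood in mid-stroke (the true mouth is up to 12 mm away along y). It is in the inner face of the left plate, plate top 14 mm above it: brass-rimmed, round, 11 mm in diameter, 7.5 mm deep, for the plunger. Axes as the mixer's, +y into the recess
- right_bearing (a point): the same for the right bearing recess, in the inner face of the right plate, plate top 14 mm above it: 11 mm in diameter, 6 mm deep, for the steel pin; shifted along y as the left one, always 155 mm from it. Axes as the mixer's, -y into the recess. With the pin home the black cap stands 1.5 mm off the plate and the plunger stays pressed in by 3.5 mm; both ends sag 1.5 mm in their recesses
- tip_rack: clear-lidded pipette tip rack with a teal base, 66 x 118 x 58 mm, origin under its centre; leave it alone
- wash_bottle: white wash bottle with a red cap and spout, 90 x 62 x 188 mm, origin under its centre; leave it alone
- beaker: clear plastic beaker, 56 mm wide, 68 mm tall, origin under its centre; leave it alone
- vial_amber: small amber vial with a black cap, 28 mm wide, 49 mm tall, origin under its centre; leave it alone
- vial_white: small clear vial with a white cap, 28 mm wide, 46 mm tall, origin under its centre; leave it alone
- tube50_b: 50 ml centrifuge tube standing on its blue cap, 34 mm wide, 121 mm tall, origin under its centre; leave it alone

How it is judged:
On the way:
1. the roller is pressed against the mixer with more than 10 N, its plunger end at the left bearing (contact force between roller and mixer above 10 N and distance between blue_end and left_bearing below 0.04 m), for 0.1 s.
At the end, for the whole second after the job is handed in: The roller rests released in the front bay, its ends in both recesses: blue cap centre and pin end each within 2.5 mm of the line of the recesses, sideways and in height; pin end from 7.5 mm before to 19.5 mm behind the right recess's mid-stroke mouth (home: 6 mm behind the true mouth) (x of blue_end in the frame of left_bearing between -0.0025 and 0.0025 m and z of blue_end in the frame of left_bearing between -0.0025 and 0.0025 m and x of pin_tip in the frame of right_bearing between -0.0025 and 0.0025 m and z of pin_tip in the frame of right_bearing between -0.0025 and 0.0025 m and y of pin_tip in the frame of right_bearing between -0.0195 and 0.0075 m and linear speed of roller below 0.01 m/s); the robot touches nothing.
It fails at once if the roller is forced against the mixer with more than 30 N, both ends added together (contact force between roller and mixer above 30 N).
It fails at once if a bystander on the bench is shifted by more than 20 mm or tipped over (distance of any of tip_rack, wash_bottle, beaker, vial_amber, vial_white, tube50_b from where it was at the start of the episode above 0.02 m or angle between any of tip_rack, wash_bottle, beaker, vial_amber, vial_white, tube50_b's own z axis and vertical above 0.5 rad).
It also fails if it takes over 42 s, if anything falls off the work surface, if the arm or the gripper's body presses on something with over 40 N, if the wrist force passes 120 N, or if a joint passes its speed limit or range.

## Working session

There is one attempt and no reset: what is moved stays moved. The work goes in short steps, Python scripts to look and compute and a tool call to move; the robot and the scene stay as the last step left them, time stands still between calls to the robot, and variables do not carry over. Pictures are saved under pics/ and viewed, at most 10 in all, crops included, and the job is handed in when it is done.

Besides the shell and the picture viewer there is one more tool, called after "Emit:" in YAML: its name, and indented under it one key for each argument. step_arm: Moves the arm, as the interface text tells. Its arguments: {"type":"object","properties":{"series":{"type":"array","items":{"type":"number"}},"squeeze":{"type":"number"}},"required":["series"]}

```bash
mkdir -p pics
cat > h.py <<'E'
import numpy as np,cv2
from rig import bot,optics
from scipy.spatial.transform import Rotation as R
def grab(n,f=None):
    o=bot.get_obs(); d=optics.get_image(n)
    if 'T_tool_cam' in d:
        T=np.eye(4);T[:3,:3]=R.from_rotvec(o['orientation']).as_matrix();T[:3,3]=o['position']
        d['cam_to_world']=T@d['T_tool_cam']
    np.savez(''+(f or n)+'.npz',**d)
    if f: cv2.imwrite(f'pics/{f}.png',d['img'][:,:,::-1])
    return d
def pt(d,u,v,z=None,h=None):
    K=d['camera_matrix'];M=d['cam_to_world']
    r=np.array([(u-K[0,2])/K[0,0],-(v-K[1,2])/K[1,1],-1.])
    if h is not None:
        w=M[:3,:3]@r; s=(h-M[2,3])/w[2]; return M[:3,3]+s*w
    if z is None: z=d['z_map'][int(round(v)),int(round(u))]
    return (M@np.r_[r*z,1])[:3]
E
python3 - <<'E'
from h import *
a=grab('scene','scene1');b=grab('top','top1')
cv2.imwrite('pics/both.png',cv2.resize(np.vstack([a['img'],b['img']])[:,:,::-1],None,fx=.78,fy=.78))
print(bot.get_obs()); 
for d in(a,b): print(d['cam_to_world'].round(3),d['camera_matrix'])
E
```

```text
{'t': 0.1, 'q': array([ 1.16531847,  0.60004752, -0.00254799,  1.60006523,  0.00182517,
        0.94287695, -0.07979296]), 'qd': array([-3.36656408e-04, -1.18381000e-03, -5.80531817e-04, -1.48759211e-03,
       -1.07267129e-03,  6.38609778e-04, -9.88837486e-05]), 'tau': array([ 5.26760836e-03, -7.77995396e+01,  1.57012817e+00, -2.58628446e+01,
        1.26895745e-02,  5.44933893e-03,  7.08365019e-05]), 'position': array([ 0.23391959, -0.68572731,  0.19439607]), 'orientation': array([-3.09789133e+00, -5.14030492e-01,  5.85486900e-04]), 'ft_force': array([-0.01695256,  0.21674472,  0.16798179]), 'torque': array([-0.02612305,  0.03382549, -0.06132737]), 'gripper_force': 0.0, 'opening': 0.0855202930871057}
[[ 0.627  0.396 -0.671 -0.257]
 [-0.779  0.309 -0.546 -0.616]
 [-0.008  0.865  0.502  0.641]
 [ 0.     0.     0.     1.   ]] [[416.07158252   0.         256.65836091]
 [  0.         416.07158252 184.36454722]
 [  0.           0.           1.        ]]
[[ 2.100e-02  9.880e-01 -1.530e-01  2.940e-01]
 [-1.000e+00  2.000e-02 -4.000e-03 -5.000e-03]
 [-1.000e-03  1.530e-01  9.880e-01  1.311e+00]
 [ 0.000e+00  0.000e+00  0.000e+00  1.000e+00]] [[434.23813082   0.         253.13686636]
 [  0.         434.23813082 189.96763934]
 [  0.           0.           1.        ]]
```

View pics/both.png

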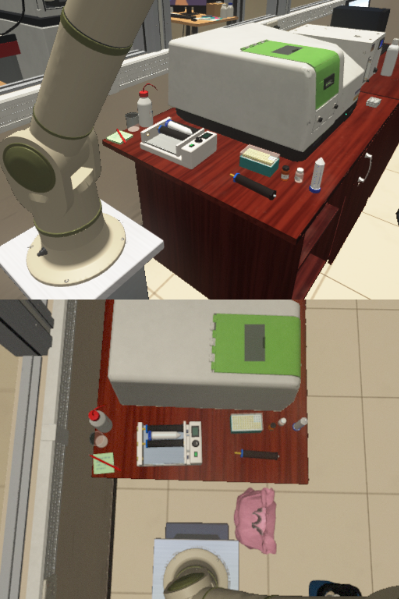

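Run:
```python
from h import *
a=np.load('scene.npz') if 0 else np.load('scene1.npz');b=np.load('top1.npz')
A=cv2.resize(a['img'][140:270,165:425],None,fx=3,fy=2,interpolation=3) if 0 else cv2.resize(a['img'][140:265,165:365],None,fx=4,fy=4*.5,interpolation=3)
B=cv2.resize(b['img'][143:228,165:365],None,fx=4,fy=4,interpolation=3)
A=cv2.resize(a['img'][140:265,165:365],None,fx=2,fy=2,interpolation=3);A=np.hstack([A,np.zeros((250,400,3),np.uint8)])
cv2.imwrite('pics/c1.png',np.vstack([B,A])[:,:,::-1])
```

```text
(no output)
```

View pics/c1.png

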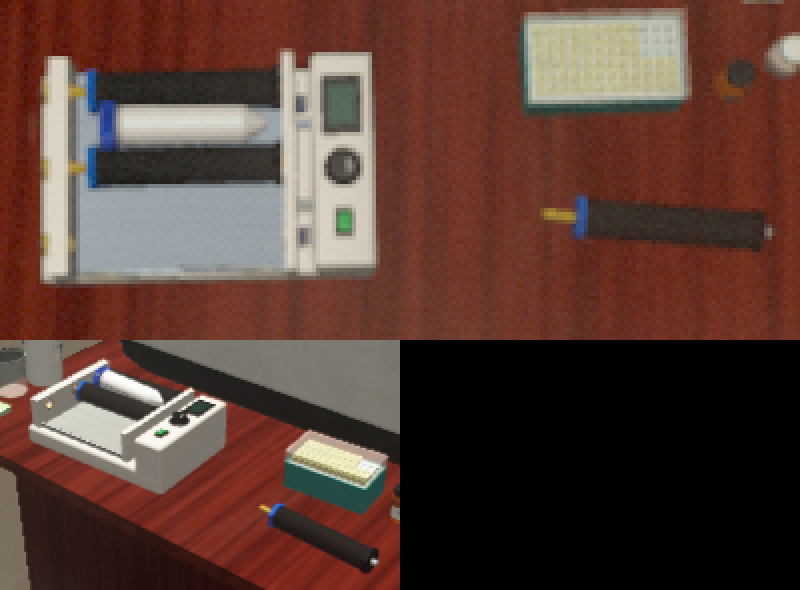

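Run:
```python
from h import *
b=np.load('top1.npz')
f=lambda x,y,h:pt(b,165+x/4-.375,143+y/4-.375,h=h).round(4)
print('roller plunger,blueface,pin',f(543,213,.015),f(577,217,.015),f(770,232,.015))
print('left plate inner front/back top',f(70,280,.082),f(72,57,.082))
print('right plate inner',f(284,273,.082),f(283,50,.082))
print('left outer',f(42,282,.082),f(46,57,.082),'housing right',f(376,274,.079),f(372,55,.079))
print('mid roller',f(90,167,.068),f(280,165,.068))
print('far roller',f(90,90,.068),f(280,88,.068))
for x,y in((320,265),(60,200),(170,240),(650,222),(290,260)): print(x,y,pt(b,165+x/4,143+y/4).round(3))
print(np.unique(b['z_map'])[:3])
```

```text
roller plunger,blueface,pin [ 0.4795 -0.1425  0.015 ] [ 0.477  -0.1681  0.015 ] [ 0.4686 -0.3131  0.015 ]
left plate inner front/back top [0.415  0.2002 0.082 ] [0.5771 0.2061 0.082 ]
right plate inner [0.4231 0.0484 0.082 ] [0.5854 0.0534 0.082 ]
left outer [0.4132 0.22   0.082 ] [0.5767 0.225  0.082 ] housing right [ 0.4241 -0.017   0.079 ] [ 0.5837 -0.0111  0.079 ]
mid roller [0.4989 0.1918 0.068 ] [0.5032 0.054  0.068 ]
far roller [0.5559 0.1943 0.068 ] [0.5602 0.0555 0.068 ]
320 265 [0.429 0.022 0.074]
60 200 [0.472 0.21  0.077]
170 240 [0.449 0.134 0.04 ]
650 222 [ 0.471 -0.221  0.033]
290 260 [0.432 0.043 0.079]
[0.        0.4997916 0.5011169]
```

Emit:
step_arm:
  series: [85,0.95,-0.88,0,0,0,0,85,0.95,-0.88,0,0,0,0,85,0.95,-0.88,0,0,0,0,85,0.95,-0.88,0,0,0,0,85,0.95,-0.88,0,0,0,0,85,0.95,-0.88,0,0,0,0,85,0.95,-0.88,0,0,0,0,85,0.95,-0.88,0,0,0,0,85,0.95,-0.88,0,0,0,0,85,0.95,-0.88,0,0,0,0]

```text
t: 1.1
position: [0.3574, -0.4571, 0.1949]
orientation: [-3.099, -0.514, 0.001]
ft_force: [0.5, -1.2, 0.1]
opening: 0.085
gripper_force: 0.0
```

Emit:
step_arm:
  series: [85,0.95,-0.88,0,0,0,0,85,0.95,-0.88,0,0,0,0,85,0.95,-0.88,0,0,0,0,85,0.95,-0.88,0,0,0,0,85,0.95,-0.88,0,0,0,0,85,0.95,-0.88,0,0,0,0,85,0.95,-0.88,0,0,0,0,85,0.95,-0.88,0,0,0,0,85,0,0,0,0,0,-0.98,85,0,0,0,0,0,-0.98]

```text
t: 2.1
position: [0.456, -0.2746, 0.1949]
orientation: [-2.986, -0.975, 0.001]
ft_force: [-0.5, -0.7, -0.4]
opening: 0.0843
gripper_force: 0.0
```

Emit:
step_arm:
  series: [85,0,0,0,0,0,-0.98,85,0,0,0,0,0,-0.98,85,0,0,0,0,0,-0.98,85,0,0,0,0,0,-0.98,85,0,0,0,0,0,-0.98,60,0,0,0,0,0,-0.98,60,0,0,0,0,0,0,60,0,0,0,0,0,0,60,0,0,0,0,0,0,60,0,0,0,0,0,0]

```text
t: 3.1
position: [0.4554, -0.2758, 0.1951]
orientation: [-2.295, -2.145, 0.0]
ft_force: [-0.3, -0.6, -0.4]
opening: 0.06
gripper_force: 0.0
```

Run:
```python
from h import *
d=grab('wrist','w1'); o=bot.get_obs(); print(o['t'],o['position'],o['orientation'],d['T_tool_cam'].round(3))
cv2.imwrite('pics/w1b.png',cv2.resize(d['img'],None,fx=1.5,fy=1.5)[:,:,::-1])
```

```text
3.15 [ 0.45551347 -0.2758133   0.19516586] [ 2.29484648e+00  2.14549710e+00 -2.71888316e-04] [[ 0.001  0.96   0.28   0.07 ]
 [ 1.    -0.001  0.001  0.001]
 [ 0.001  0.28  -0.96  -0.179]
 [ 0.     0.     0.     1.   ]]
```

View pics/w1b.png

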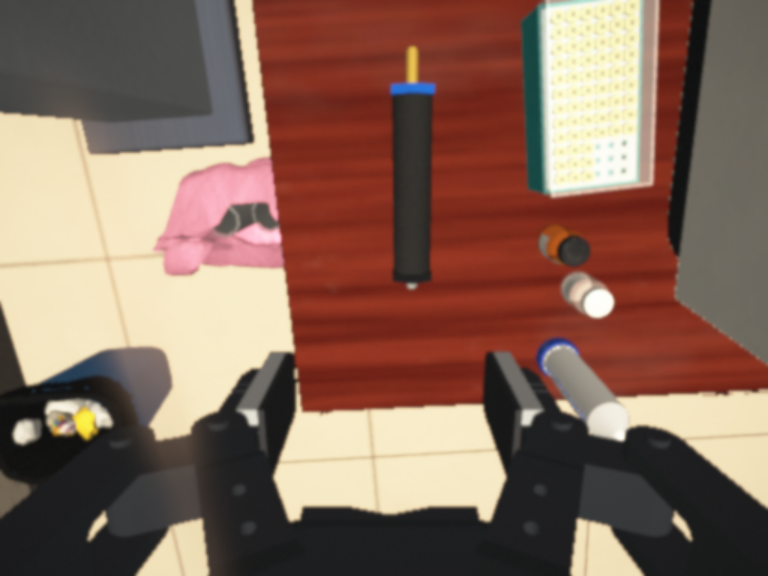

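Run:
```python
from h import *
d=np.load('w1.npz')
f=lambda x,y,h:pt(d,x/1.5-.17,y/1.5-.17,h=h)
p=[f(412,46,.015),f(412,84,.015),f(411,283,.015),f(412,289,.015)]
for q in p: print(q.round(4))
print(np.linalg.norm(p[1]-p[3]),np.linalg.norm(p[0]-p[3]))
u=(p[0]-p[3]);u/=np.linalg.norm(u);c=(p[1]+p[2])/2
print('axis',u,'yaw',np.arctan2(-u[0],u[1]),'centre',c)
# sleeve edges
print(f(393,190,.015),f(432,190,.015))
o=bot.get_obs();Rm=R.from_rotvec(o['orientation']).as_matrix()
print('tool y',Rm[:,1],'delta tool',Rm.T@(c-o['position']))
```

```text
[ 0.4804 -0.1409  0.015 ]
[ 0.4791 -0.165   0.015 ]
[ 0.4705 -0.3099  0.015 ]
[ 0.471  -0.3149  0.015 ]
0.15004087441442732 0.17423694860097497
axis [0.05366175 0.99855917 0.        ] yaw -0.053687540446843644 centre [ 0.47478149 -0.23746908  0.015     ]
[ 0.46104085 -0.23712174  0.015     ] [ 0.48998589 -0.23906117  0.015     ]
tool y [ 9.97739972e-01 -6.71932820e-02 -1.03538290e-04] delta tool [0.03957749 0.01666666 0.18015859]
```

Emit:
step_arm:
  series: [60,0.195,0.085,0.92,0,0,-0.08,60,0.195,0.085,0.92,0,0,0,60,0.195,0.085,0.92,0,0,0,60,0.195,0.085,0.92,0,0,0,60,0.195,0.085,0.92,0,0,0,60,0.195,0.085,0.92,0,0,0,60,0.195,0.085,0.92,0,0,0,60,0.195,0.085,0.92,0,0,0,60,0.195,0.085,0.92,0,0,0,60,0.195,0.085,0.9,0,0,0]

```text
t: 4.15
position: [0.4749, -0.2377, 0.0109]
orientation: [2.281, 2.16, -0.0]
ft_force: [0.9, -0.5, -0.3]
opening: 0.06
gripper_force: 0.0
```

Emit:
step_arm:
  series: [60,0,0,0.25,0,0,0,60,0,0,0.2,0,0,0,50,0,0,0,0,0,0,40,0,0,0,0,0,0,30,0,0,0,0,0,0,20,0,0,0,0,0,0,15,0,0,0,0,0,0,15,0,0,0,0,0,0,15,0,0,0,0,0,0,15,0,0,0,0,0,0]
  squeeze: 60

```text
t: 5.15
position: [0.4746, -0.2379, 0.0026]
orientation: [-2.28, -2.161, 0.0]
ft_force: [-0.1, -0.0, -0.3]
opening: 0.0154
gripper_force: 0.0
```

Run:
```python
from h import *
d=grab('wrist','w2'); e=grab('top','t2'); s=grab('scene','s2')
A=np.hstack([d['img'],np.zeros((384,0,3),np.uint8)])
B=cv2.resize(e['img'][175:215,285:375],(512,228)); C=cv2.resize(s['img'][200:275,270:380],(512,349))
im=np.vstack([np.hstack([cv2.resize(A,(400,300)),cv2.resize(C,(400,300))]),cv2.resize(B,(800,300))])
cv2.imwrite('pics/w2b.png',im[:,:,::-1])
```

```text
(no output)
```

View pics/w2b.png

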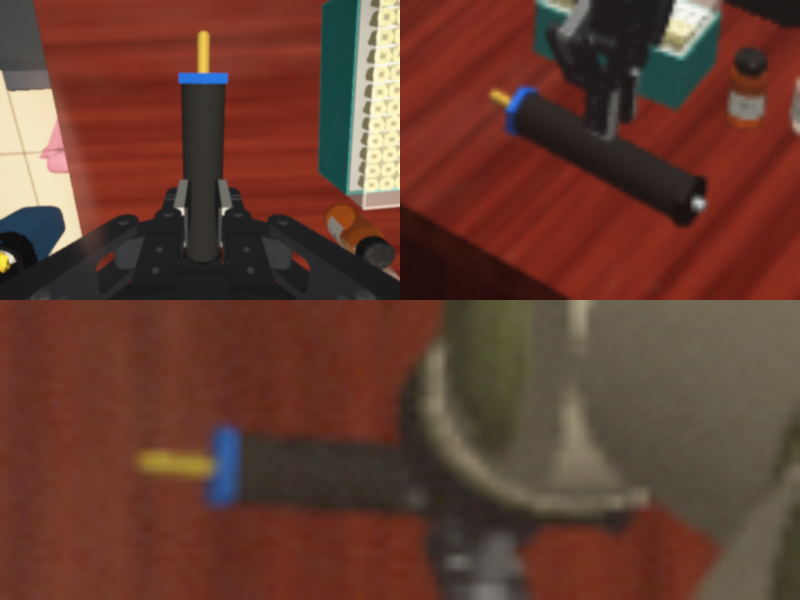

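Run:
```python
from h import *
o=bot.get_obs(); print(o['t'],o['opening'],o['gripper_force'],o['position'],o['ft_force'])
d=np.load('w2.npz'); k=1.28
for x,y in((203,120),(203,170),(203,200),(203,230),(183,200),(223,200),(180,215),(226,215),(170,200)): print(x,y,pt(d,x*k,y*k).round(4))
s=np.load('s2.npz')
for x,y in((605,125),(605,110),(590,120),(628,115),(560,130),(650,160)): print('s',x,y,pt(s,270+(x-400)*110/400,200+y/4).round(4))
for v in (210,230,250,280): print(v,[pt(d,u,v).round(3)[[0,2]].tolist() for u in range(225,300,6)])
```

```text
5.3 0.014923596307953996 0.0 [ 0.47455877 -0.23785999  0.0025117 ] [-0.0053854   0.1867372  -0.13016462]
203 120 [ 0.4777 -0.1941  0.0288]
203 170 [ 0.476  -0.2267  0.0304]
203 200 [ 0.4748 -0.2486  0.0299]
203 230 [ 0.4736 -0.2723  0.0296]
183 200 [ 0.4658 -0.2272  0.0691]
223 200 [ 0.486  -0.2283  0.069 ]
180 215 [ 0.4658 -0.2262  0.0848]
226 215 [ 0.4861 -0.2276  0.0842]
170 200 [ 0.458  -0.2307  0.0618]
s 605 125 [ 0.4608 -0.2434  0.0509]
s 605 110 [ 0.4599 -0.2429  0.0621]
s 590 120 [ 0.4571 -0.2342  0.0525]
s 628 115 [ 0.4824 -0.2482  0.0479]
s 560 130 [ 0.4689 -0.2059  0.0252]
s 650 160 [ 0.4722 -0.2719  0.0317]
210 [[0.455, 0.001], [0.458, -0.0], [0.464, 0.023], [0.467, 0.027], [0.471, 0.029], [0.474, 0.03], [0.477, 0.03], [0.48, 0.03], [0.483, 0.028], [0.486, 0.025], [0.49, 0.016], [0.495, -0.0], [0.498, 0.001]]
230 [[0.453, 0.001], [0.462, 0.044], [0.465, 0.044], [0.468, 0.044], [0.47, 0.029], [0.473, 0.03], [0.476, 0.029], [0.479, 0.027], [0.482, 0.028], [0.485, 0.044], [0.488, 0.043], [0.494, 0.0], [0.498, 0.0]]
250 [[0.46, 0.056], [0.464, 0.064], [0.467, 0.064], [0.468, 0.05], [0.469, 0.028], [0.472, 0.029], [0.476, 0.03], [0.479, 0.029], [0.482, 0.028], [0.484, 0.064], [0.486, 0.064], [0.489, 0.063], [0.492, 0.057]]
280 [[0.464, 0.088], [0.466, 0.088], [0.467, 0.076], [0.467, 0.055], [0.468, 0.028], [0.471, 0.029], [0.475, 0.028], [0.478, 0.028], [0.481, 0.027], [0.483, 0.074], [0.485, 0.079], [0.486, 0.087], [0.488, 0.088]]
```

Emit:
step_arm:
  series: [60,0,0,0,0,0,0,60,0,0,0,0,0,0,60,0,0,0,0,0,0,60,0,0,0,0,0,0,60,0,0,0,0,0,0,60,0,0,0,0,0,0,60,0,0,0.2,0,0,0,60,0,0,0.2,0,0,0,60,0,0,0.2,0,0,0,60,0,0,0.2,0,0,0]

```text
t: 6.3
position: [0.4745, -0.2378, -0.014]
orientation: [-2.28, -2.16, 0.0]
ft_force: [-0.3, -0.3, -0.0]
opening: 0.0603
gripper_force: 0.0
```

Run:
```python
from h import *
o=bot.get_obs(); print(o['t'],o['opening'],o['position'],o['ft_force'],o['q'])
d=grab('wrist','w3'); s=grab('scene','s3')
def low(d,n):
    P=[]
    z=d['z_map'];v,u=np.nonzero(z>0)
    K=d['camera_matrix'];M=d['cam_to_world']
    c=np.stack([(u-K[0,2])/K[0,0],-(v-K[1,2])/K[1,1],-np.ones(len(u))])*z[v,u]
    p=(M[:3,:3]@c).T+M[:3,3]
    m=(abs(p[:,0]-.475)<.06)&(abs(p[:,1]+.238)<.02)&(p[:,2]>.033)
    q=p[m]; i=np.argsort(q[:,2])[:400:25]; print(n,q[i].round(3).tolist())
low(d,'wrist');low(s,'scene')
```

```text
6.3 0.060262708336476394 [ 0.47446503 -0.23784832 -0.01395375] [-0.33218396 -0.30782786 -0.01816388] [ 0.46975244  0.70492732 -0.16342054  2.18086195  0.38757849  0.28276621
 -0.08279155]
wrist [[0.505, -0.244, 0.033], [0.445, -0.241, 0.033], [0.445, -0.232, 0.034], [0.505, -0.238, 0.034], [0.444, -0.247, 0.034], [0.445, -0.245, 0.035], [0.505, -0.234, 0.035], [0.505, -0.245, 0.035], [0.445, -0.238, 0.036], [0.442, -0.226, 0.036], [0.444, -0.226, 0.036], [0.433, -0.23, 0.036], [0.445, -0.236, 0.037], [0.516, -0.234, 0.037], [0.505, -0.234, 0.037], [0.445, -0.228, 0.038]]
scene [[0.503, -0.244, 0.033], [0.507, -0.244, 0.037], [0.504, -0.243, 0.042], [0.437, -0.244, 0.046], [0.505, -0.244, 0.05], [0.435, -0.241, 0.054], [0.431, -0.23, 0.057], [0.504, -0.233, 0.061], [0.508, -0.244, 0.066], [0.504, -0.24, 0.072], [0.417, -0.221, 0.076], [0.425, -0.245, 0.079], [0.44, -0.247, 0.082], [0.415, -0.246, 0.085], [0.418, -0.225, 0.088], [0.497, -0.252, 0.093]]
```

```bash
cat >> h.py <<'E'
def cloud(d):
    z=d['z_map'];v,u=np.nonzero(z>0);K=d['camera_matrix'];M=d['cam_to_world']
    c=np.stack([(u-K[0,2])/K[0,0],-(v-K[1,2])/K[1,1],-np.ones(len(u))])*z[v,u]
    return (M[:3,:3]@c).T+M[:3,3],u,v
E
python3 - <<'E'
from h import *
for n in('w3','s3'):
    p,u,v=cloud(np.load(n+'.npz'))
    m=(abs(abs(p[:,0]-.475)-.033)<.012)&(abs(p[:,1]+.238)<.016)
    print(n,np.histogram(p[m,2],bins=np.arange(-.004,.06,.004)))
E
```

```text
w3 (array([1709, 2167,    0,    0,    0,    0,    0,   20,  173,  310,  385,
        432,  444,  505,  555]), array([-0.004,  0.   ,  0.004,  0.008,  0.012,  0.016,  0.02 ,  0.024,
        0.028,  0.032,  0.036,  0.04 ,  0.044,  0.048,  0.052,  0.056]))
s3 (array([ 7, 90,  1,  0,  0,  0,  0,  1, 17, 20, 24, 22, 24, 25, 26]), array([-0.004,  0.   ,  0.004,  0.008,  0.012,  0.016,  0.02 ,  0.024,
        0.028,  0.032,  0.036,  0.04 ,  0.044,  0.048,  0.052,  0.056]))
```

Emit:
step_arm:
  series: [60,0,0,0.25,0,0,0,60,0,0,0.25,0,0,0,60,0,0,0.25,0,0,0,50,0,0,0.2,0,0,0,50,0,0,0,0,0,0,40,0,0,0,0,0,0,35,0,0,0,0,0,0,33,0,0,0,0,0,0,33,0,0,0,0,0,0,33,0,0,0,0,0,0]

```text
t: 7.4
position: [0.4747, -0.2379, -0.0323]
orientation: [2.28, 2.161, 0.0]
ft_force: [0.9, 0.5, -0.2]
opening: 0.0331
gripper_force: 0.0
```

Run:
```python
from h import *
o=bot.get_obs(); print(o['t'],o['opening'],o['position'],o['ft_force'])
for n in('wrist','scene'):
    p,u,v=cloud(grab(n))
    m=(abs(abs(p[:,0]-.475)-.026)<.01)&(abs(p[:,1]+.238)<.016)
    print(n,np.histogram(p[m,2],bins=np.arange(-.004,.03,.002))[0])
```

```text
7.4 0.03310785741946096 [ 0.47466892 -0.23792233 -0.03233168] [ 0.8664984   0.50069789 -0.20240888]
wrist [   1  915 1134    2   21   50   58  100  120  122  155  152  173  149
  185  170]
scene [ 0  7 44 16  2  0  3  1  4  4  5  9  8  9 12 11]
```

Emit:
step_arm:
  series: [24,0,0,0,0,0,0,24,0,0,0,0,0,0,24,0,0,0,0,0,0,24,0,0,0,0,0,0,24,0,0,-0.25,0,0,0,24,0,0,-0.5,0,0,0,24,0,0,-1,0,0,0,24,0,0,-1,0,0,0,24,0,0,-1,0,0,0,24,0,0,-1,0,0,0]
  squeeze: 80

```text
t: 8.5
position: [0.4743, -0.2379, 0.064]
orientation: [2.281, 2.161, -0.0]
ft_force: [0.7, -0.3, -1.9]
opening: 0.0265
gripper_force: 78.9
```

Emit:
step_arm:
  series: [24,0.5,0,-0.8,0,0,-0.57,24,0.9,-0.05,-0.6,0,0,0,24,1,-0.05,-0.5,0,0,0,24,1,-0.05,-0.5,0,0,0,24,1,-0.05,-0.5,0,0,0,24,1,-0.05,-0.5,0,0,0,24,1,-0.05,-0.5,0,0,0,24,1,-0.05,-0.1,0,0,0,24,1,-0.05,0,0,0,0,24,1,-0.05,0,0,0,0]

```text
t: 9.5
position: [0.4596, -0.0479, 0.1428]
orientation: [-2.185, -2.256, 0.0]
ft_force: [-0.0, -0.1, -3.0]
opening: 0.0264
gripper_force: 78.9
```

Emit:
step_arm:
  series: [24,1,-0.05,0,0,0,0,24,1,-0.05,0,0,0,0,24,1,-0.05,0,0,0,0,24,1,-0.05,0,0,0,0,24,1,-0.05,0,0,0,0,24,1,-0.05,0,0,0,0,24,0.8,-0.05,0,0,0,0,24,0.4,-0.05,0,0,0,0,24,0,0,0,0,-0.7,0,24,0,0,0,0,-0.7,0]

```text
t: 10.5
position: [0.4479, 0.0921, 0.1431]
orientation: [2.077, 2.135, -0.222]
ft_force: [0.9, -0.7, -2.6]
opening: 0.0262
gripper_force: 78.8
```

Run:
```python
from h import *
o=bot.get_obs(); print(o['t'],o['opening'],o['position'],o['orientation'],o['ft_force'],o['torque'])
d=grab('wrist','w4');s=grab('scene','s4')
im=np.vstack([np.hstack([cv2.resize(d['img'][:,:],(600,450))]),])
C=cv2.resize(s['img'][120:230,160:300],(600,471))[:150]
cv2.imwrite('pics/w4b.png',cv2.resize(d['img'],(800,600))[:,:,::-1])
```

```text
10.5 0.02624875071443891 [0.44789838 0.09211969 0.14309297] [ 2.07718776  2.13509377 -0.2217696 ] [ 0.85189052 -0.71730751 -2.57739266] [0.28780573 0.0209773  0.0033957 ]
```

View pics/w4b.png

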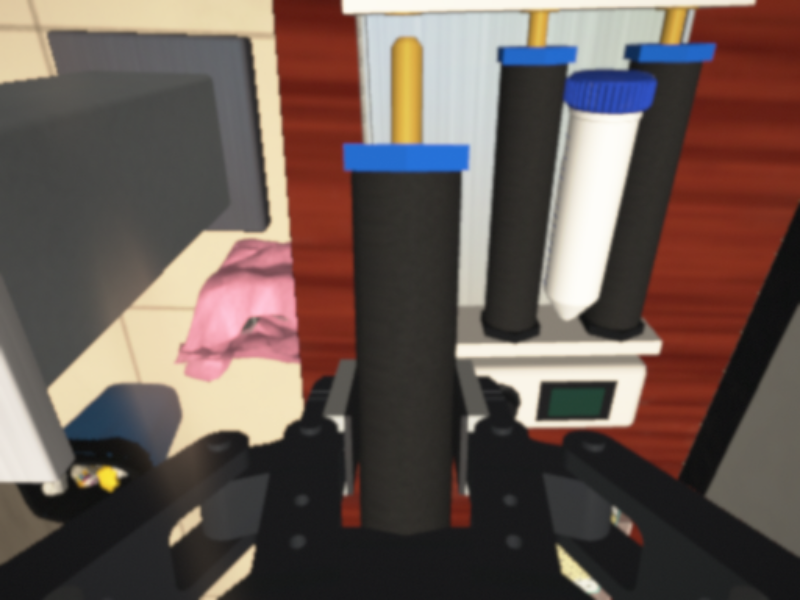

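```bash
cat >> h.py <<'E'
from scipy.optimize import least_squares
def cyl(p,a,r=.0145):
    # axis along coord a ~; returns other-two coords = c + m*(p_a)
    b=[i for i in range(3) if i!=a]
    t0=p[:,a].mean(); t=p[:,a]-t0
    s0=-1 if a==0 else 1
    def f(x):
        q=p[:,b]-np.c_[x[0]+x[1]*t,x[2]+x[3]*t]
        return np.hypot(q[:,0],q[:,1])/np.sqrt(1)-r
    x0=[p[:,b[0]].mean(),0,p[:,b[1]].mean()-(.012 if a==1 else -.012),0]
    s=least_squares(f,x0,loss='soft_l1',f_scale=.001)
    return t0,s.x,np.sqrt(np.mean(s.fun**2))
E
python3 - <<'E'
from h import *
d=dict(np.load('w4.npz'));o=bot.get_obs()
k=1/1.5625
def box(x0,x1,y0,y1):
    p,u,v=cloud(d);m=(u>x0*k)&(u<x1*k)&(v>y0*k)&(v<y1*k);return p[m]
T=d['cam_to_world']@np.linalg.inv(d['T_tool_cam'])
p=box(368,450,180,345);pt_=(np.linalg.inv(T)@np.c_[p,np.ones(len(p))].T).T[:,:3]
t0,x,e=cyl(pt_,0);print('roller in tool at x',t0,x.round(4),e)
pm=box(512,555,80,300);pm=pm[(pm[:,2]>.06)]
tm,xm,em=cyl(pm,1);print('mid',tm,xm.round(4),em)
for n,uv in dict(tip=(407,38),face=(407,145)).items():
    M=np.linalg.inv(T)@d['cam_to_world']
    K=d['camera_matrix'];r=np.array([(uv[0]*k-K[0,2])/K[0,0],-(uv[1]*k-K[1,2])/K[1,1],-1.])
    w=M[:3,:3]@r;c=M[:3,3]
    # intersect with plane tool z = axis (tip) or top of cap
    zz=x[2] if n=='tip' else x[2]-.016
    print(n,(c+w*(zz-c[2])/w[2]).round(4))
f=lambda x,y,h:pt(d,x*k,y*k,h=h).round(4)
print('plate edge',f(362,12,.082),f(550,9,.082),f(745,4,.082))
print('mid cap face',f(538,46,.083),'plunger at plate',f(538,12,.072),'rt plate in/out',f(560,342,.082),f(560,356,.082),f(470,342,.082))
for a in ((370,3),(550,3),(600,345),(600,325),(465,330),(420,20)): print(a,pt(d,a[0]*k,a[1]*k).round(4))
print('deck left?');
E
```

```text
roller in tool at x 0.043736070275382045 [ 0.0005  0.0016 -0.0465 -0.0003] 0.0005554658141626803
mid 0.1343431130084098 [ 0.5038 -0.0697  0.0677 -0.0009] 0.0015463437466846095
tip [ 0.0965  0.0008 -0.0465]
face [ 0.0716  0.0008 -0.0625]
plate edge [0.4285 0.2033 0.082 ] [0.501  0.2064 0.082 ] [0.5757 0.2102 0.082 ]
mid cap face [0.4981 0.1936 0.083 ] plunger at plate [0.4989 0.2056 0.072 ] rt plate in/out [0.5322 0.0532 0.082 ] [0.5339 0.0442 0.082 ] [0.4841 0.0519 0.082 ]
(370, 3) [0.4317 0.2064 0.0833]
(550, 3) [0.5008 0.2084 0.0814]
(600, 345) [0.554  0.052  0.0821]
(600, 325) [0.5534 0.0619 0.0777]
(465, 330) [0.483  0.051  0.0687]
(420, 20) [0.4521 0.2018 0.0407]
deck left?
```

Run:
```python
from h import *
d=dict(np.load('w4.npz'));k=1/1.5625
p,u,v=cloud(d);X=u/k;Y=v/k
L=lambda y,a,b:a+(b-a)*(y-100)/200
m=(Y>75)&(Y<305)&(X>L(Y,511,491))&(X<L(Y,559,536))
m&=(p[:,2]>.06)
t,x,e=cyl(p[m],1);print('mid w4',t,x.round(4),e,m.sum())
m=(Y>75)&(Y<305)&(X>L(Y,668,625))&(X<L(Y,692,640))&(p[:,2]>.06)
t,x,e=cyl(p[m],1);print('far w4',t,x.round(4),e,m.sum())
d=dict(np.load('top1.npz'));p,u,v=cloud(d);X=(u-165)*4;Y=(v-143)*4
for n,y0,y1 in(('mid',150,184),('far',70,106)):
    m=(X>102)&(X<272)&(Y>y0)&(Y<y1)&(p[:,2]>.06)
    if n=='mid': m&=(Y>156)
    t,x,e=cyl(p[m],1);print(n,'top',t,x.round(4),e,m.sum())
# plate inner edges from depth
m=(p[:,2]>.076)&(p[:,2]<.088)&(p[:,1]<.24)&(p[:,1]>.19)&(p[:,0]<.59)&(p[:,0]>.4)
q=p[m];print('left plate top y range by x');
for a in np.arange(.42,.58,.02):
    s=q[abs(q[:,0]-a)<.01,1]; print(a.round(2),s.min().round(4),s.max().round(4),len(s))
q=p[m];c=cv2.minAreaRect((q[:,:2]*1000).astype(np.float32));print(c)
```

```text
mid w4 0.1331811948481495 [ 5.034e-01 -4.620e-02  6.770e-02  5.000e-04] 0.000619737701213825 4373
far w4 0.139000822918319 [ 5.588e-01 -4.670e-02  6.770e-02  5.000e-04] 0.0005516051699067516 1856
mid top 0.12116658927497902 [ 0.5035 -0.0557  0.068  -0.0141] 0.0021471642157126023 245
far top 0.12210005977083302 [ 0.5588 -0.0519  0.0678  0.0043] 0.004566866420711325 374
left plate top y range by x
0.42 0.2012 0.2155 20
0.44 0.2019 0.2197 42
0.46 0.203 0.2174 37
0.48 0.1903 0.2185 42
0.5 0.1903 0.2221 41
0.52 0.2053 0.2201 41
0.54 0.1916 0.2215 41
0.56 0.1903 0.2251 47
((498.85546875, 207.71299743652344), (34.790199279785156, 157.77877807617188), 89.95345306396484)
```

```bash
cat > plan.py <<'E'
from h import *
YAW=.0463
A=np.array([-np.sin(YAW),np.cos(YAW),0]);B=np.array([np.cos(YAW),np.sin(YAW),0])
L=np.array([.4441,.2045,.068])
TIP=np.array([.0965,.0006,-.0465])
def target(tilt,tip_w):   # tip_w: world plunger tip (uncompressed)
    x=np.cos(tilt)*A+np.array([0,0,-np.sin(tilt)]);y=B;z=np.cross(x,y)
    Rm=np.c_[x,y,z]; return Rm,tip_w-Rm@TIP
def go(tilt,along,up,side=0,n=1):
    Rt,pt_=target(tilt,L+A*along+B*side+np.array([0,0,up]))
    o=bot.get_obs();R0=R.from_rotvec(o['orientation']).as_matrix()
    rv=R.from_matrix(R0.T@Rt).as_rotvec();dp=pt_-o['position']
    print('t',o['t'],'pos',o['position'].round(4),'F',o['ft_force'].round(1),'grip',o['opening'])
    print('target',pt_.round(4),'shift units (start frame)',(R0.T@dp/.02).round(3),'(end frame)',(Rt.T@dp/.02).round(3),'rot units',(rv/.15).round(3))
def state():
    o=bot.get_obs();R0=R.from_rotvec(o['orientation']).as_matrix();tip=o['position']+R0@TIP-L
    print('t',o['t'],'tip rel mouth along,side,up (mm)',(1e3*np.array([tip@A,tip@B,tip[2]])).round(2),'tilt',np.arcsin(-R0[2,0]).round(4),'yaw',np.arctan2(-R0[0,0],R0[1,0]).round(4),'ytilt',R0[2,1].round(4),'F along,side,up',(o['ft_force']@A).round(1),(o['ft_force']@B).round(1),o['ft_force'][2].round(1),'tq',o['torque'].round(2))
E
python3 - <<'E'
from plan import *
state()
go(.215,-.030,.012)
go(.215,-.006,.0023)
E
```

```text
t 10.6 tip rel mouth along,side,up (mm) [-2.16 -0.2  99.63] tilt 0.211 yaw 0.0393 ytilt 0.0006 F along,side,up 0.5 0.4 -1.1 tq [ 0.29  0.01 -0.03]
t 10.6 pos [0.4475 0.0983 0.1424] F [ 0.4  0.5 -1.1] grip 0.026412868835124018
target [0.4497 0.0704 0.0552] shift units (start frame) [-0.453  0.052  4.556] (end frame) [-0.435  0.045  4.558] rot units [-0.006 -0.027 -0.046]
t 10.6 pos [0.4475 0.0983 0.1424] F [ 0.4  0.5 -1.1] grip 0.026412868835124018
target [0.4486 0.0944 0.0455] shift units (start frame) [0.822 0.044 4.779] (end frame) [0.841 0.045 4.776] rot units [-0.006 -0.027 -0.046]
```

Emit:
step_arm:
  series: [24,-0.15,0.01,0.5,0,-0.027,-0.046,24,-0.15,0.01,0.6,0,0,0,24,-0.15,0.01,0.6,0,0,0,24,-0.1,0.01,0.6,0,0,0,24,0,0.01,0.6,0,0,0,24,0,0,0.6,0,0,0,24,0,0,0.4,0,0,0,24,0,0,0.26,0,0,0,24,0,0,0,0,0,0,24,0,0,0,0,0,0]

```text
t: 11.6
position: [0.45, 0.0649, 0.0637]
orientation: [2.067, 2.147, -0.223]
ft_force: [0.4, -0.5, -1.4]
opening: 0.0264
gripper_force: 78.9
```

Run:
```python
from plan import *
state()
d=grab('wrist','w5')
cv2.imwrite('pics/w5b.png',cv2.resize(d['img'],(800,600))[:,:,::-1])
```

```text
t 11.6 tip rel mouth along,side,up (mm) [-35.54   0.91  20.65] tilt 0.2138 yaw 0.0382 ytilt -0.0015 F along,side,up -0.6 0.3 -1.4 tq [ 0.35 -0.02  0.01]
```

View pics/w5b.png

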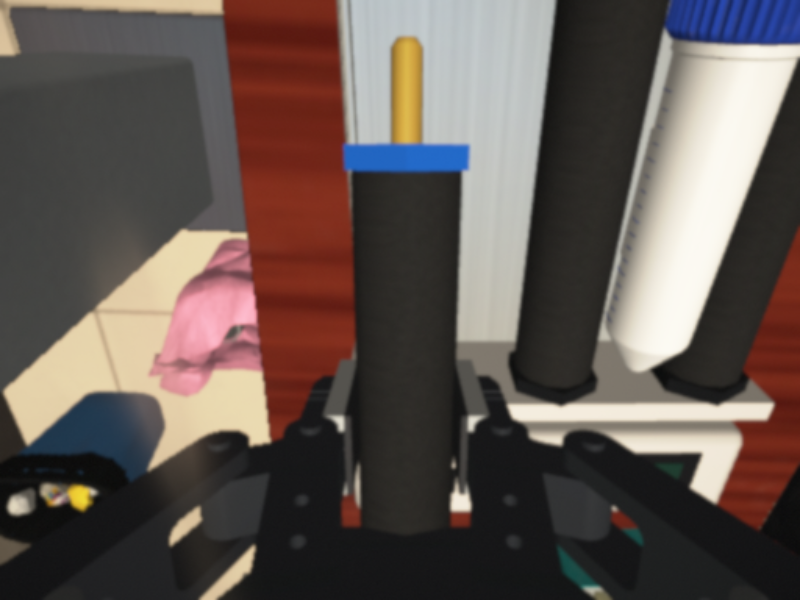

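Run:
```python
from plan import *
d=dict(np.load('w5.npz'));k=1/1.5625
p,u,v=cloud(d);X=u/k;Y=v/k
l=lambda a,b:a+(b-a)*(Y-10)/330
m=(Y>15)&(Y<335)&(X>l(560,528))&(X<l(660,596))&(p[:,2]>.055)
t,x,e=cyl(p[m],1);print('mid',t,x.round(4),e,m.sum())
ax=x[1];yaw=np.arctan(-ax)
b=np.array([np.cos(yaw),np.sin(yaw)]);f=np.array([x[0],t])-.056*b
print('yaw',yaw,'front pt',f,'x at y=.2045:',f[0]+(.2045-f[1])*ax)
f=lambda X,Y,h:pt(d,X*k,Y*k,h=h).round(4)
print('right inner top edge',f(515,403,.082),f(640,403,.082),f(765,403,.082),'outer',f(640,418,.082))
print('mid black cap face?',f(560,400,.052))
for a in((640,410),(640,390),(640,396),(640,380)):print(a,pt(d,a[0]*k,a[1]*k).round(4))
```

```text
mid 0.1361638493271179 [ 0.5034 -0.0453  0.0677  0.0009] 0.0005916976800685576 10973
yaw 0.04526800685424632 front pt [0.44741392 0.13362971] x at y=.2045: 0.44420356897843066
right inner top edge [0.4914 0.0516 0.082 ] [0.5372 0.0534 0.082 ] [0.5831 0.0553 0.082 ] outer [0.5392 0.0463 0.082 ]
mid black cap face? [0.5206 0.0287 0.052 ]
(640, 410) [0.5379 0.0504 0.0823]
(640, 390) [0.5399 0.0541 0.0752]
(640, 396) [0.5388 0.0537 0.0782]
(640, 380) [0.5432 0.0532 0.0678]
```

```bash
sed -i 's/^YAW=.*/YAW=.0455/; s/^L=.*/L=np.array([.4442,.2045,.068])/' plan.py
python3 - <<'E'
from plan import *
state()
go(.215,-.006,.0020)
E
```

```text
t 11.65 tip rel mouth along,side,up (mm) [-35.39   0.95  20.8 ] tilt 0.2137 yaw 0.0383 ytilt -0.0011 F along,side,up -0.0 -0.3 -0.8 tq [ 0.26 -0.01  0.02]
t 11.65 pos [0.4501 0.0651 0.0638] F [-0.2 -0.  -0.8] grip 0.026647466150256913
target [0.4486 0.0944 0.0452] shift units (start frame) [ 1.632 -0.017  0.601] (end frame) [ 1.633 -0.007  0.599] rot units [-0.018 -0.008 -0.047]
```

Emit:
step_arm:
  series: [24,0.1,0,0.1,0,0,-0.05,24,0.25,0,0.1,0,0,0,24,0.3,0,0.1,0,0,0,24,0.3,0,0.1,0,0,0,24,0.3,0,0.1,0,0,0,24,0.25,0,0.1,0,0,0,24,0.13,0,0,0,0,0,24,0,0,0,0,0,0,24,0,0,0,0,0,0,24,0,0,0,0,0,0]

```text
t: 12.65
position: [0.4486, 0.0941, 0.045]
orientation: [2.059, 2.155, -0.225]
ft_force: [-0.6, -0.5, -1.5]
opening: 0.0264
gripper_force: 78.9
```

Run:
```python
from plan import *
state()
d=grab('wrist','w6');s=grab('scene','s6')
C=cv2.resize(s['img'][140:215,165:285],(480,300));D=cv2.resize(d['img'][:200,150:450],(480,320))
cv2.imwrite('pics/w6b.png',np.vstack([D,C])[:,:,::-1])
go(.215,.0,.0008)
```

```text
t 12.65 tip rel mouth along,side,up (mm) [-6.35  0.06  1.96] tilt 0.2142 yaw 0.0459 ytilt -0.003 F along,side,up -0.5 -0.6 -1.5 tq [0.31 0.   0.01]
t 12.75 pos [0.4486 0.0941 0.045 ] F [-0.3  0.1 -1.4] grip 0.026531560353549373
target [0.4483 0.1004 0.044 ] shift units (start frame) [ 0.319  0.    -0.014] (end frame) [ 0.319  0.    -0.014] rot units [-0.019 -0.006  0.002]
```

View pics/w6b.png

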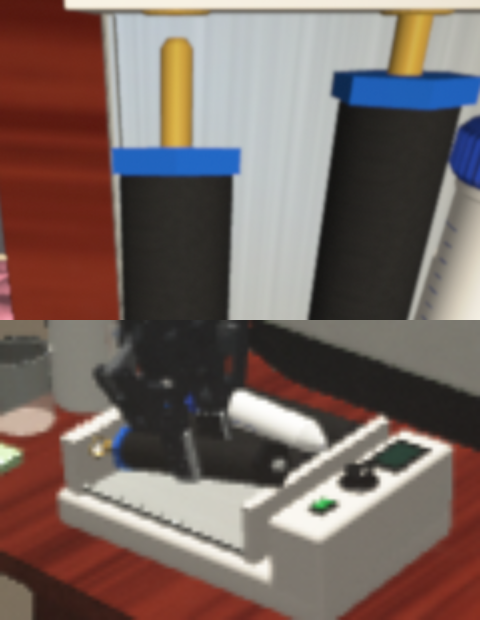

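Emit:
step_arm:
  series: [24,0.1,0,0,0,0,0,24,0.1,0,0,0,0,0,24,0.08,0,0,0,0,0,24,0.06,0,0,0,0,0,24,0.06,0,0,0,0,0,24,0.06,0,0,0,0,0,24,0.06,0,0,0,0,0,24,0.05,0,0,0,0,0,24,0,0,0,0,0,0,24,0,0,0,0,0,0]

```text
t: 13.75
position: [0.448, 0.1054, 0.0425]
orientation: [2.059, 2.156, -0.225]
ft_force: [0.4, 0.8, -1.6]
opening: 0.0265
gripper_force: 78.9
```

Run:
```python
from plan import *
state()
```

```text
t 13.75 tip rel mouth along,side,up (mm) [ 5.05 -0.04 -0.59] tilt 0.2141 yaw 0.0463 ytilt -0.0032 F along,side,up 0.8 0.4 -1.6 tq [ 0.35  0.01 -0.01]
```

Emit:
step_arm:
  series: [24,0.05,0,0,0,0,0,24,0.05,0,0,0,0,0,24,0.05,0,0,0,0,0,24,0.05,0,0,0,0,0,24,0.05,0,0,0,0,0,24,0,0,0,0,0,0,24,0,0,0,0,0,0,24,0,0,0,0,0,0,24,0,0,0,0,0,0,24,0,0,0,0,0,0]

```text
t: 14.75
position: [0.4477, 0.1097, 0.0415]
orientation: [2.059, 2.154, -0.226]
ft_force: [1.0, -5.8, 0.6]
opening: 0.0262
gripper_force: 78.9
```

Run:
```python
from plan import *
state()
```

```text
t 14.75 tip rel mouth along,side,up (mm) [ 9.3  -0.09 -1.67] tilt 0.215 yaw 0.0457 ytilt -0.0034 F along,side,up -5.8 0.7 0.6 tq [-0.79 -0.19 -0.04]
```

Emit:
step_arm:
  series: [24,0.05,0,0,0,0,0,24,0.05,0,0,0,0,0,24,0.05,0,0,0,0,0,24,0.05,0,0,0,0,0,24,0.05,0,0,0,0,0,24,0.05,0,0,0,0,0,24,0,0,0,0,0,0,24,0,0,0,0,0,0,24,0,0,0,0,0,0,24,0,0,0,0,0,0]

```text
t: 15.75
position: [0.4472, 0.1139, 0.0404]
orientation: [2.06, 2.152, -0.229]
ft_force: [0.7, -8.8, 0.7]
opening: 0.0264
gripper_force: 78.9
```

Run:
```python
from plan import *
state()
d=grab('wrist','w7');k=1/1.5625
# roller slip check: blue face row in column 407
b=d['img'].astype(int);c=b[:,int(380*k)];print('blue rows*',[int(r/k) for r in range(200) if c[r,2]>150 and c[r,0]<80][:1], [int(r/k) for r in range(200) if c[r,2]>150 and c[r,0]<80][-1:])
w=np.load('w5.npz')['img'].astype(int)[:,int(380*k)];print([int(r/k) for r in range(200) if w[r,2]>150 and w[r,0]<80][:1])
```

```text
t 15.75 tip rel mouth along,side,up (mm) [13.65 -0.17 -3.02] tilt 0.2172 yaw 0.0444 ytilt -0.004 F along,side,up -8.8 0.3 0.7 tq [-1.66 -0.39 -0.02]
blue rows* [145] [168]
[145]
```

Emit:
step_arm:
  series: [24,0.05,0,0,0,0,0,24,0.05,0,0,0,0,0,24,0.05,0,0,0,0,0,24,0.05,0,0,0,0,0,24,0,0,0,0,0,0,24,0,0,0,0,0,0,24,0,0,0,0,0,0,24,0,0,0,0,0,0,24,0,0,0,0,0,0,24,0,0,0,0,0,0]

```text
t: 16.8
position: [0.4469, 0.1168, 0.0396]
orientation: [2.06, 2.151, -0.231]
ft_force: [2.9, -12.3, 2.7]
opening: 0.0264
gripper_force: 78.9
```

Run:
```python
from plan import *
state()
d=grab('wrist','w8');k=1/1.5625
c=d['img'].astype(int)[:,int(380*k)];print([int(r/k) for r in range(200) if c[r,2]>150 and c[r,0]<80][:1])
p,u,v=cloud(d);X=u/k;Y=v/k;T=d['cam_to_world']@np.linalg.inv(d['T_tool_cam'])
m=(X>368)&(X<450)&(Y>180)&(Y<345);q=(np.linalg.inv(T)@np.c_[p[m],np.ones(m.sum())].T).T[:,:3]
print(cyl(q,0)[1].round(4))
cv2.imwrite('pics/w8b.png',cv2.resize(d['img'],(800,600))[:,:,::-1])
```

```text
t 16.8 tip rel mouth along,side,up (mm) [16.59 -0.24 -3.91] tilt 0.2186 yaw 0.0436 ytilt -0.0044 F along,side,up -12.4 2.3 2.7 tq [-2.25 -0.55 -0.11]
[146]
[ 0.0006  0.0052 -0.0469 -0.0097]
```

View pics/w8b.png

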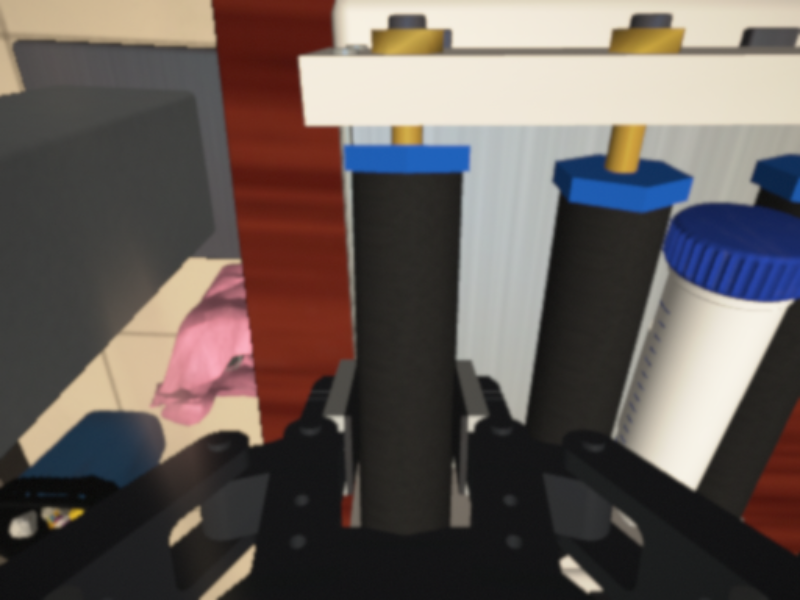

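Emit:
step_arm:
  series: [24,0.04,0,0,0,0,0,24,0.04,0,0,0,0,0,24,0,0,0,0,0,0,24,0.05,0,0.09,0,0.14,0,24,0.05,0,0.09,0,0.14,0,24,0.05,0,0.09,0,0.14,0,24,0.05,0,0.09,0,0.14,0,24,0,0,0,0,0,0,24,0,0,0,0,0,0,24,0,0,0,0,0,0]

```text
t: 17.85
position: [0.4466, 0.1206, 0.0313]
orientation: [2.106, 2.197, -0.148]
ft_force: [2.1, -12.3, 1.8]
opening: 0.0265
gripper_force: 79.1
```

```bash
cat >> plan.py <<'E'
def look(n):
    d=grab('wrist',n);k=1/1.5625
    c=d['img'].astype(int)[:,int(380*k)];print('blue row',[int(r/k) for r in range(200) if c[r,2]>150 and c[r,0]<80][:1])
    p,u,v=cloud(d);X=u/k;Y=v/k;T=d['cam_to_world']@np.linalg.inv(d['T_tool_cam'])
    m=(X>368)&(X<450)&(Y>180)&(Y<345);q=(np.linalg.inv(T)@np.c_[p[m],np.ones(m.sum())].T).T[:,:3]
    t,x,e=cyl(q,0);print('roller in tool',round(t,4),x.round(4))
    # world roller axis ends rel. to bearing line
    at=lambda s:(T@np.r_[s,x[0]+x[1]*(s-t),x[2]+x[3]*(s-t),1])[:3]-L
    for nm,s in(('blue',.072),('pin',.002-.0775)):
        w=at(s);print(nm,'along,side,up',(1e3*np.array([w@A,w@B,w[2]])).round(2))
    return d
E
python3 - <<'E'
from plan import *
state();look('w9')
E
```

```text
t 17.85 tip rel mouth along,side,up (mm) [17.92 -0.3  -3.6 ] tilt 0.135 yaw 0.0426 ytilt -0.0049 F along,side,up -12.4 1.5 1.8 tq [-2.51 -0.49 -0.12]
blue row [146]
roller in tool 0.0438 [ 0.0006  0.007  -0.0471 -0.0109]
blue along,side,up [-6.24 -0.16  0.6 ]
pin along,side,up [-152.61   -1.63   18.87]
```

Emit:
step_arm:
  series: [24,0.03,0.05,0,0,0,-0.07,24,0.035,0,0,0,0,0,24,0,0,0,0,0,0,24,0.05,0,0.085,0,0.14,0,24,0.05,0,0.085,0,0.14,0,24,0.03,0,0.04,0,0.07,0,24,0,0,0,0,0,0,24,0,0,0,0,0,0,24,0,0,0,0,0,0,24,0,0,0,0,0,0]

```text
t: 18.9
position: [0.4473, 0.1237, 0.0266]
orientation: [2.123, 2.238, -0.096]
ft_force: [2.0, -14.4, 1.1]
opening: 0.0265
gripper_force: 79.0
```

Run:
```python
from plan import *
state();look('w10')
```

```text
t 18.9 tip rel mouth along,side,up (mm) [19.15 -0.38 -3.11] tilt 0.0829 yaw 0.0527 ytilt -0.0067 F along,side,up -14.5 1.3 1.1 tq [-2.8  -0.52 -0.09]
blue row [146]
roller in tool 0.0438 [ 0.0006  0.0048 -0.0471 -0.0116]
blue along,side,up [-5.18 -0.05 -0.14]
pin along,side,up [-152.32    0.29   10.38]
```

Emit:
step_arm:
  series: [24,0.035,0,0.068,0,0.118,0,24,0.035,0,0.068,0,0.118,0,24,0.035,0,0.068,0,0.118,0,24,0.035,0,0.068,0,0.118,0,24,0,0,0,0,0,0,24,0,0,0,0,0,0,24,0,0,0,0,0,0,24,0,0,0,0,0,0,24,0,0,0,0,0,0,24,0,0,0,0,0,0]

```text
t: 19.95
position: [0.4472, 0.1264, 0.0208]
orientation: [2.16, 2.276, -0.021]
ft_force: [3.1, -13.6, -0.1]
opening: 0.0265
gripper_force: 79.0
```

Run:
```python
from plan import *
state();look('w11')
```

```text
t 19.95 tip rel mouth along,side,up (mm) [18.89 -0.35 -1.89] tilt 0.0118 yaw 0.0524 ytilt -0.0069 F along,side,up -13.8 2.5 -0.1 tq [-2.87 -0.5  -0.08]
blue row [146]
roller in tool 0.0438 [ 0.0006  0.0069 -0.047  -0.0071]
blue along,side,up [-5.6  -0.01 -0.89]
pin along,side,up [-1.531e+02 -3.000e-02 -1.800e-01]
```

Emit:
step_arm:
  series: [24,-0.05,0,-0.01,0,0,0,24,-0.05,0,-0.01,0,0,0,24,-0.05,0,0,0,0,0,24,-0.05,0,0,0,0,0,24,-0.05,0,0,0,0,0,24,0,0,0,0,0,0,24,0,0,0,0,0,0,24,0,0,0,0,0,0,24,0,0,0,0,0,0,24,0,0,0,0,0,0]

```text
t: 21.0
position: [0.4475, 0.1226, 0.0212]
orientation: [2.159, 2.278, -0.018]
ft_force: [0.0, -9.7, -0.9]
opening: 0.0264
gripper_force: 78.9
```

Run:
```python
from plan import *
state();look('w12')
```

```text
t 21.0 tip rel mouth along,side,up (mm) [15.05 -0.32 -1.29] tilt 0.0102 yaw 0.0536 ytilt -0.0064 F along,side,up -9.7 -0.4 -0.9 tq [-2.19 -0.39 -0.12]
blue row [145]
roller in tool 0.0437 [ 0.0005  0.0018 -0.0467 -0.0008]
blue along,side,up [-9.44 -0.13 -0.78]
pin along,side,up [-156.93    0.81    0.61]
```

Emit:
step_arm:
  series: [24,0,-0.02,0.03,0,0.05,0.03,24,-0.05,0,0,0,0,0,24,-0.05,0,0,0,0,0,24,-0.05,0,0,0,0,0,24,-0.05,0,0,0,0,0,24,-0.03,0,0,0,0,0,24,0,0,0,0,0,0,24,0,0,0,0,0,0,24,0,0,0,0,0,0,24,0,0,0,0,0,0]

```text
t: 22.05
position: [0.4475, 0.1193, 0.0206]
orientation: [-2.163, -2.274, 0.008]
ft_force: [0.8, -6.3, -1.0]
opening: 0.0265
gripper_force: 78.9
```

Run:
```python
from plan import *
state();look('w13')
```

```text
t 22.05 tip rel mouth along,side,up (mm) [11.25 -0.16 -0.96] tilt 0.0011 yaw 0.0503 ytilt -0.0056 F along,side,up -6.3 0.5 -1.0 tq [-1.41 -0.19 -0.03]
blue row [145]
roller in tool 0.0437 [ 0.0005  0.0032 -0.0466  0.0008]
blue along,side,up [-13.25  -0.07  -0.83]
pin along,side,up [-1.6075e+02  1.6000e-01 -5.5000e-01]
```

Emit:
step_arm:
  series: [24,-0.05,0,0,0,0,0,24,-0.05,0,0,0,0,0,24,0,0,0,0,0,0,24,0,0,0,0,0,0,24,0,0,0,0,0,0,24,0,0,0,0,0,0,24,0,0,0,0,0,0,24,0,0,0,0,0,0,24,0,0,0,0,0,0,24,0,0,0,0,0,0]

```text
t: 23.1
position: [0.4477, 0.1187, 0.0207]
orientation: [-2.161, -2.275, 0.005]
ft_force: [-2.4, -1.2, -3.9]
opening: 0.0264
gripper_force: 78.9
```

Run:
```python
from plan import *
state();look('w14')
```

```text
t 23.1 tip rel mouth along,side,up (mm) [10.57 -0.14 -0.71] tilt -0.0008 yaw 0.0517 ytilt -0.0048 F along,side,up -1.1 -2.5 -3.9 tq [-0.29  0.71 -0.13]
blue row [145]
roller in tool 0.0437 [ 0.0005  0.0058 -0.0465  0.0021]
blue along,side,up [-13.93   0.07  -0.74]
pin along,side,up [-1.6143e+02  1.2000e-01 -5.4000e-01]
```

Emit:
step_arm:
  series: [24,0,0,0.03,0,0,0,28,0,0,0,0,0,0,33,0,0,0,0,0,0,40,0,0,0,0,0,0,42,0,0,0,0,0,0,42,0,0,0,0,0,0,42,0,0,0,0,0,0,42,0,0,0,0,0,0,42,0,0,-0.15,0,0,0,42,0,0,-0.3,0,0,0]
  squeeze: 20

```text
t: 24.15
position: [0.4478, 0.1186, 0.0292]
orientation: [-2.161, -2.275, 0.005]
ft_force: [-0.8, -0.5, 0.4]
opening: 0.0423
gripper_force: 0.0
```

Run:
```python
from plan import *
state();print(bot.get_obs()['opening']);look('w15')
```

```text
t 24.15 tip rel mouth along,side,up (mm) [10.51 -0.08  7.79] tilt -0.0005 yaw 0.0518 ytilt -0.0051 F along,side,up -0.5 -0.9 0.4 tq [-0.    0.04  0.01]
0.04230766490298983
blue row [145]
roller in tool 0.0417 [ 0.0006  0.0019 -0.0379  0.0024]
blue along,side,up [-13.98   0.06  -0.94]
pin along,side,up [-161.48    0.7    -0.66]
```

Roller stays while the hand lifts. Retreat upward.

Emit:
step_arm:
  series: [42,0,0,-0.5,0,0,0,42,0,0,-1,0,0,0,42,0,0,-1,0,0,0,42,0,0,-1,0,0,0,42,0,0,-1,0,0,0,42,0,0,-1,0,0,0,42,0,0,-0.5,0,0,0,42,0,0,0,0,0,0,42,0,0,0,0,0,0,42,0,0,0,0,0,0]

```text
t: 25.2
position: [0.4481, 0.1183, 0.1484]
orientation: [-2.16, -2.275, 0.006]
ft_force: [-0.6, -0.6, -0.2]
opening: 0.0418
gripper_force: 0.0
```

Run:
```python
from plan import *
state()
d=grab('wrist','w16');s=grab('scene','s16')
cv2.imwrite('pics/w16b.png',np.hstack([cv2.resize(d['img'],(400,300)),cv2.resize(s['img'][140:215,165:265],(400,300))])[:,:,::-1])
```

```text
t 25.2 tip rel mouth along,side,up (mm) [ 10.23   0.25 126.98] tilt -0.0005 yaw 0.0516 ytilt -0.0057 F along,side,up -0.6 -0.6 -0.2 tq [-0.04  0.   -0.06]
```

View pics/w16b.png

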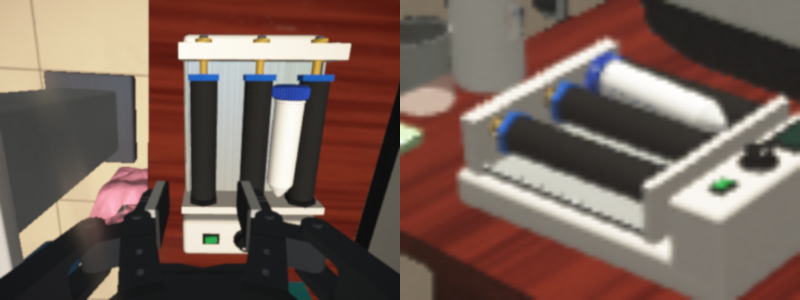

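The roller is in the front bay: its blue cap at (203,78) lines up with the other two rollers, its black end is at the right plate, and the hand is clear.

```bash
python3 -c "
from rig import bot
print(bot.sign_off())"
```

```text
the job is handed in; nothing more can be done
None
```

The roller is back in the front bay with both ends in their bearings and stays there by itself, about 14.5 N was the highest wrist reading along the roller, and the job was handed in at about 25 s with no verdict returned.

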